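# Clear the melting board and pick out the heaviest metal tin

### The job

Get the goldsmith's melting board ready for the next pour: take the two copper casting buttons off the board and put them in the scrap pan, leaving the crucible where it stands. Then heft the three closed aluminium tins one at a time, from the robot's left to its right, lifting each well off the bench and setting it back down upright, to feel which holds the most metal. Finish while holding the heaviest one upright over the cleared board, its base about 15 cm or more above the bench and still, with the other two standing on the bench; knock no tin over and leave the rest of the bench as it is.

Things in the scene. Friction and masses are not known exactly. Their poses are not given: they have to be found in the camera images.
- tin_left: Leftmost (largest y) of three identical closed aluminium tins: 60 mm diameter, 60 mm tall, origin at the centre of the underside, z up; grip the upper half (30 to 60 mm up). Unseen metal in it rests on its floor (collider tin_left_c0) and may shift 1 to 2 mm. One tin weighs 0.41 to 0.50 kg in all, the other two 0.17 to 0.25 kg each; any place can have the heavy one.
- tin_middle: The middle one of the three tins, the same in shape and size (60 mm diameter, 60 mm tall, origin at the centre of its underside). Neighbouring tins stand in a loose row with at least 30 mm clear between them sideways (in y); free room before and behind them (in x) is at least 35 mm, but for the low pliers in front (12 mm tall). Its floor is collider tin_middle_c0.
- tin_right: The rightmost (smallest y) of the three tins, the same in shape and size (60 mm diameter, 60 mm tall, origin at the centre of its underside). Its floor is collider tin_right_c0.
- button_a: Copper casting button with its sawn-off sprue stub: a disc of 28 mm diameter and 12 mm thick lying flat, with an upright round stub of 12 mm diameter on its middle that reaches to 36 mm above the underside. About 80 g. Origin at the centre of the underside, z up along the stub. Stands on the robot's side of the board, left (+y of the board).
- button_b: The second casting button, identical (disc 28 mm diameter, 12 mm thick, stub 12 mm diameter, 36 mm tall overall). Stands on the robot's side of the board, right (-y of the board); at least 60 mm from the first, centre to centre.
- board_top (a point): Centre of the upper face of the fixed white heatproof melting board, 200 mm (its x) by 160 mm (its y), 20 mm thick, so this point is 20 mm above the bench. Its axes are the board's own.
- bin_in (a point): Centre of the inner floor (3 mm above the bench) of the fixed open scrap pan of sheet steel: outside 140 mm (its x) by 120 mm (its y) by 60 mm tall, walls 3 mm, rim at 60 mm above the bench, rolled edge 6 mm thick. Axes are the pan's own.
- crucible: Small terracotta-brown melting crucible, an open dish of 64 mm diameter and 30 mm tall, loose on the far half of the board. Origin at the centre of its underside. Must stay put.
- tea: Amber tea glass, 72 mm diameter, 85 mm tall, standing behind the tins. Bystander, origin at the centre of its underside.
- flux: Small white flux jar with black lid, 39 mm diameter, 38 mm tall, between the board and the tins, towards the back. Bystander, origin at the centre of its underside.
- pliers: Pliers with blue handles, 140 mm long, 12 mm thick, lying on the bench between robot and tins. Bystander, origin near their middle.
- file: Flat file with a wooden handle, 205 mm long, 18 mm thick, lying on the bench between robot and board. Bystander, origin near its middle.

How it is judged:
By the outcome, as a careful person would: the job done as asked, in the order asked, and still so for the second after the job is handed in, while the arm keeps its last pose, push and grip.
It also fails if it takes over 72 s, if anything falls off the work surface, if the arm or the gripper's body presses on something with over 40 N, if the wrist force passes 120 N, or if a joint passes its speed limit or range.

### The arm

A 6-joint arm with a two-finger parallel gripper is mounted at the origin on the work surface. World frame = base frame: x ahead of the robot, y to its left, z up, the work surface at z = 0. Lengths are in m, angles in rad, forces in N, time in s.
With the tool pointing down it reaches from about 0.275 to 0.875 m from the base axis. Payload 12.5 kg.
Tool frame: the origin (TCP) lies on the centre line of the jaws, within the pads' length; the fingertips stand r.finger_overhang ahead of it and the grasp point (between the pads) lies 3 mm ahead of it (r.finger_overhang is the distance from the TCP to the fingertips, in m); z points along the fingers, y is the line along which they close (so a half turn about z gives the same grasp; the last joint's range is limited). The gripper opens to 85 mm and grips with 20 to 120 N. Pads are 22 mm wide; open, the fingers measure 114 mm over their backs; the gripper's body (76 mm by 85 mm) begins 54 mm behind the grasp point. The pads swing forward as they close: fully open they stand 13 mm farther back than shut.
Start: joints at [-0.085, 0.351, 1.652, -0, 1.139, -0.085], TCP at [0.55, 0, 0.253] pointing down, gripper open.
Joint ranges: [-2.75, 2.75], [-0.79, 2.1], [0.01, 2.65], [-1.57, 4.71], [0.07, 3.14], [-2.87, 2.87]. Speed limits (rad/s): [2.22, 2.22, 2.79, 3.14, 3.14, 3.14].

### API

Orientations are given as a unit quaternion [x, y, z, w].
In Python, from cell import r, optics gives the robot as it stands. The module is installed in compiled form; this text tells all that it offers. Calls block until the motion is done:
- r.move_to(position, orientation): joint-space move of the TCP to a pose.
- r.move_linear(position, rot=None, vel=0.15): straight line of the TCP; rot=None keeps the orientation; vel is the mean speed in m/s.
- r.set_joints(angles): joint-space move.
- r.set_gripper(opening, squeeze=None): opening from 0.0 (shut) to 1.0 (fully open); squeeze is the grip in N (None keeps the last); returns when the fingers have stopped.
- r.sleep(seconds).
- r.inverse_kinematics(position, orientation): joint angles nearest the present ones, or None.
- optics.get_image(name): name is "scene" or "side" or "wrist"; returns a dict with "pixels" (400x640x3 uint8, red, green, blue), "depth" (400x640 float32, m along the optical axis (not along the pixel's ray), 0 where there is no reading), "fx", "fy", "cx", "cy" (pixels), "camera_from_world" (4x4, takes a point from world to camera coordinates); the wrist camera has in their place "mount" (4x4, takes a point from camera to tool coordinates, whose origin is the TCP and whose axes are the flange's). Camera axes: x right, y down, z forward; pixel columns grow to the right and rows downward; lengths in m; the calibration is good to about 2 mm. A picture is of the moment at which its call begins: read the wrist's pose just before it.
A pose or a line that the arm cannot do raises r.PlanningError and nothing moves.
- r.hand_in(): hands the job in; it is judged then, once.
Readings, each from a call of its own:
- r.current_t(): time.
- r.current_q(): joint angles.
- r.current_qvel(): joint speeds.
- r.current_effort(): joint torques, N m.
- r.current_tool_pos(): TCP position.
- r.current_ee_rot(): TCP orientation.
- r.current_contact_force(): force on the tool from outside, world axes, zero at the start.
- r.current_torque(): the same for the moment, N m.
- r.current_opening(): opening from 0.0 (shut) to 1.0 (fully open).
- r.current_finger_force(): force on a finger pad.
Only numpy, scipy, OpenCV 4.12 (cv2) and the standard library are available. Lean on these libraries where they do the work, as an engineer would, in place of code of your own. Each camera call takes 0.05 s, during which the arm holds its last target. There are 200 camera calls.

## Working session

There is one attempt and no reset: what is moved stays moved. The work goes in short steps, each a Python script; the robot and the scene stay as the last script left them, time stands still between calls to the robot, and variables do not carry over. Pictures are saved under pics/ and viewed, at most 10 in all, crops included, and the job is handed in when it is done.

```bash
mkdir -p pics
python3 - <<'E'
from cell import r, optics
import cv2, numpy as np
for n in ("scene","side"):
    d=optics.get_image(n); cv2.imwrite(f"pics/{n}0.png",d["pixels"][:,:,::-1]); np.savez(f"pics/{n}0.npz",**d)
    print(n,d["fx"],d["cx"],d["cy"],np.round(np.linalg.inv(d["camera_from_world"]),3).tolist())
d=optics.get_image("wrist");print(np.round(d["mount"],3).tolist(),d["fx"])
print(r.finger_overhang,r.current_ee_rot(),r.current_tool_pos(),r.current_t(),r.current_opening())
E
```

```text
scene 391.3214195074624 313.35090215437697 202.83249648122126 [[0.589, 0.693, -0.416, 0.983], [0.808, -0.515, 0.287, -0.316], [-0.016, -0.505, -0.863, 0.969], [0.0, 0.0, 0.0, 1.0]]
side 509.2672501556503 318.39759558275307 199.62498096165646 [[0.806, -0.333, 0.489, 0.01], [-0.591, -0.472, 0.654, -0.771], [0.013, -0.816, -0.578, 0.712], [0.0, 0.0, 0.0, 1.0]]
[[0.0, -0.959, -0.285, 0.073], [1.0, 0.001, -0.0, -0.0], [0.001, -0.285, 0.959, -0.12], [0.0, 0.0, 0.0, 1.0]] 342.1198065142169
0.022 [ 7.07107090e-01  7.07106344e-01 -2.67246153e-04 -3.32308000e-04] [5.49773067e-01 5.50438430e-05 2.52894827e-01] 0.15 1.000256993324489
```

View pics/scene0.png

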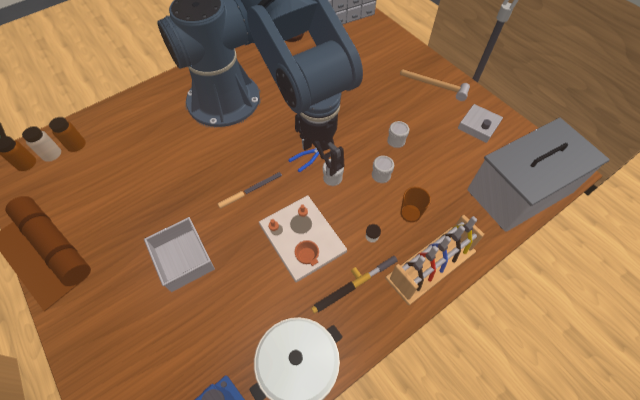

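View pics/side0.png

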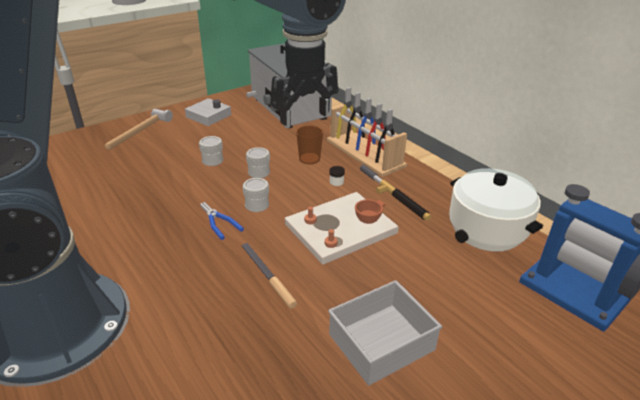

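The scene view shows the pan at (180,254), buttons at (274,226) and (303,210), the crucible at (306,253), and tins at (333,173), (383,169) and (398,134). The side view shows them all clear of the arm: pan (385,330), buttons (310,215) and (331,239), tins (256,194), (258,162) and (210,150).

```bash
cat > h.py <<'E'
import numpy as np, cv2
def cloud(d):
    v,u=np.mgrid[:400,:640]; z=d["depth"]
    p=np.stack([(u-d["cx"])/d["fx"]*z,(v-d["cy"])/d["fy"]*z,z,np.ones_like(z)],-1)
    w=(p@np.linalg.inv(d["camera_from_world"]).T)[...,:3]; w[z==0]=np.nan; return w
def ray(d,u,v,h):
    T=np.linalg.inv(d["camera_from_world"]); q=T[:3,:3]@np.array([(u-d["cx"])/d["fx"],(v-d["cy"])/d["fy"],1])
    return T[:3,3]+q*(h-T[2,3])/q[2]
E
python3 - <<'E'
from h import *
can=np.zeros((500,700,3),np.uint8)
# topdown: x 0.2..0.9 -> up ; y -0.5..0.5
for n in ("scene","side"):
    d=dict(np.load(f"pics/{n}0.npz")); w=cloud(d)
    def band(u0,u1,v0,v1,lo,hi,name,hsv=None):
        m=np.zeros((400,640),bool); m[v0:v1,u0:u1]=1
        m&=(w[...,2]>lo)&(w[...,2]<hi)
        if hsv is not None:
            H=cv2.cvtColor(d["pixels"],cv2.COLOR_RGB2HSV); m&=(cv2.inRange(H,*map(np.array,hsv))>0)
        nl,L,st,_=cv2.connectedComponentsWithStats(m.astype(np.uint8))
        if nl<2: print(n,name,'none');return
        k=1+st[1:,4].argmax(); P=w[L==k]; xy=(P[:,:2]*1000).astype(np.float32)
        c,rad=cv2.minEnclosingCircle(xy); r=cv2.minAreaRect(xy)
        print(n,name,len(P),'z',np.round(np.percentile(P[:,2],[5,50,95]),4),'circ',np.round(c,1),round(rad,1),'rect',np.round(r[0],1),np.round(r[1],1),round(r[2],1))
    S=n=="scene"
    for nm,bs,bd in (("tA",(318,348,155,190),(240,272,174,212)),("tB",(370,397,152,185),(244,272,146,178)),("tC",(386,412,120,150),(197,224,134,167))):
        band(*(bs if S else bd),.054,.068,nm)
    red=((0,60,60),(20,255,255))
    for nm,bs,bd in (("bA",(294,312,200,220),(302,320,205,226)),("bB",(265,285,215,236),(322,343,228,250))):
        band(*(bs if S else bd),.045,.062,nm+"stub",red); band(*(bs if S else bd),.023,.042,nm+"disc",red)
    band(*((255,350,190,285) if S else (280,400,190,265)),.012,.026,"board",((0,0,120),(40,70,255)))
    band(*((140,220,210,300) if S else (325,445,280,380)),.052,.07,"panrim")
    band(*((290,325,235,270) if S else (350,388,195,226)),.042,.06,"cruc",red)
    band(*((395,435,180,225) if S else (292,326,122,166)),.07,.1,"tea")
    band(*((362,384,222,245) if S else (325,348,162,188)),.03,.045,"flux")
    band(*((285,325,145,175) if S else (196,246,198,240)),.006,.02,"pliers",((100,100,60),(130,255,255)))
    band(*((215,285,170,210) if S else (240,300,240,308)),.006,.03,"file")
E
```

```text
scene tA 36 z [0.0551 0.0593 0.0634] circ [501.7 103.6] 20.6 rect [503.4 103.8] [12.5 41.1] 7.4
scene tB 284 z [0.0558 0.059  0.0628] circ [557.4 223. ] 30.9 rect [558.7 223.8] [57.  57.4] 7.0
scene tC 245 z [0.0552 0.0591 0.0628] circ [488.2 348.5] 30.6 rect [488.  347.9] [57.1 56.9] 10.1
scene bAstub 20 z [0.0504 0.0559 0.0591] circ [532.7 -43.4] 5.9 rect [532.7 -42.8] [ 8.4 10.6] 16.6
scene bAdisc 64 z [0.0264 0.0324 0.0372] circ [530.2 -43.2] 15.7 rect [532.8 -43.1] [25.2 26.3] 55.1
scene bBstub 23 z [0.048  0.0554 0.058 ] circ [ 522.2 -131.8] 6.8 rect [ 521.7 -132.4] [11.7 10.1] 40.5
scene bBdisc 73 z [0.0236 0.032  0.0357] circ [ 525.6 -133. ] 16.5 rect [ 523.2 -132.3] [26.6 28.6] 16.4
scene board 3324 z [0.0176 0.0207 0.0237] circ [587.5 -85.3] 124.9 rect [587.3 -84.4] [159.5 199.6] 85.7
scene panrim 599 z [0.0537 0.0617 0.0652] circ [ 448.5 -373.2] 93.7 rect [ 448.4 -373. ] [126.3 147.1] 84.3
scene cruc 209 z [0.0434 0.05   0.0531] circ [ 647.8 -108.5] 36.2 rect [ 646.2 -110.1] [58.9 68.9] 53.7
scene tea 248 z [0.0713 0.0819 0.0875] circ [705.1 205. ] 36.7 rect [705.7 204.2] 
[... 1034 characters left out ...]
[0.0163 0.0198 0.0221] circ [587.  -85.6] 126.4 rect [585.8 -85.3] [163.4 202.8] 86.1
side panrim 1330 z [0.0529 0.0605 0.063 ] circ [ 447.2 -373.4] 94.0 rect [ 447.7 -373.7] [128.1 146.9] 84.0
side cruc 259 z [0.0427 0.0483 0.0513] circ [ 646.9 -111.4] 35.6 rect [ 644.1 -108.1] [67.1 62.3] 37.0
side tea 293 z [0.0706 0.0793 0.0856] circ [704.2 204.1] 38.7 rect [704.5 204.3] [76.  68.7] 54.3
side flux 134 z [0.0316 0.0374 0.04  ] circ [695.8  70. ] 21.9 rect [695.1  69.7] [42.3 35.2] 52.8
side pliers 119 z [0.0069 0.0098 0.0125] circ [388.6  73.9] 44.9 rect [392.2  74.7] [13.7 89.6] 12.3
side file 630 z [0.0086 0.0124 0.0182] circ [ 370.4 -118.9] 103.3 rect [ 372.3 -119. ] [206.6  17.1] 86.6
```

Run:
```python
from cell import r, optics
from h import *
for o in (0.72,0.14,0.4):
    r.set_gripper(o,30)
    p=r.current_tool_pos(); 
    for n in ("side","scene"):
        w=cloud(optics.get_image(n)).reshape(-1,3)
        k=(np.hypot(w[:,0]-p[0],w[:,1]-p[1])<.09)&(w[:,2]>.15)&(w[:,2]<.32)
        z=np.sort(w[k][:,2]); print(o,n,r.current_opening(),p[2]-z[[5,15,40]],r.finger_overhang)
print(r.current_t(),r.current_contact_force())
```

```text
0.72 side 0.7191670181655042 [0.01578852 0.0140849  0.0095939 ] 0.022
0.72 scene 0.7160902066922827 [0.01391274 0.00992827 0.00403598] 0.022
0.14 side 0.14051517769314995 [0.02035265 0.01805255 0.01417711] 0.022
0.14 scene 0.13991068042899346 [0.01752333 0.01344076 0.0044489 ] 0.022
0.4 side 0.3999305823965213 [0.02017456 0.01827836 0.01450634] 0.022
0.4 scene 0.4022656593508776 [0.01871202 0.01400318 0.00778649] 0.022
1.6833 [-0.57446319  0.5767066  -0.39942995]
```

```bash
cat > b.py <<'E'
from cell import r, optics
from h import *
Q=[1,0,0,0]
def button(bx,by,px,py):
    r.move_to([bx,by,.12],Q); r.move_linear([bx,by,.058],vel=.12)
    r.set_gripper(0,30); o=r.current_opening()
    r.move_linear([bx,by,.16],vel=.2); print("grip",o,r.current_opening(),r.current_finger_force(),r.current_t())
    if r.current_opening()<.08: raise SystemExit("lost")
    r.move_to([px,py,.16],Q); r.move_linear([px,py,.045],vel=.15)
    print("F",r.current_contact_force()); r.set_gripper(.4); r.move_linear([px,py,.15],vel=.25); print(r.current_t())
E
python3 - <<'E'
from b import *
button(.521,-.1325,.418,-.370)
for n in ("side","wrist"):
    cv2.imwrite(f"pics/{n}1.png",optics.get_image(n)["pixels"][:,:,::-1])
print(r.current_q(), r.current_t())
E
```

```text
grip 0.12751470012149152 0.12506854586752916 29.202721416950226 4.5333
F [ 0.11247928 -0.68110604 -0.72479396]
7.3833
[-8.08005375e-01  4.93615340e-01  1.72274552e+00 -1.57133080e-05
  9.27084356e-01  7.62812694e-01] 7.4833
```

View pics/side1.png

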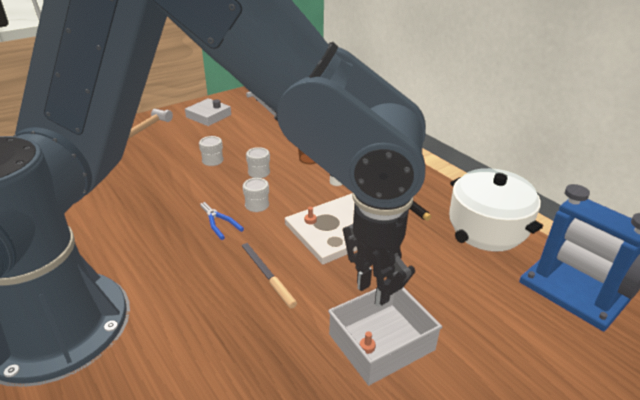

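The side view shows the first button standing in the pan at (367,342) and the other still on the board at (310,215). I'll do the second button next, then re-measure the tins while the arm is clear.

Run:
```python
from b import *
button(.5315,-.0435,.478,-.376)
d=optics.get_image("scene"); cv2.imwrite("pics/scene2.png",d["pixels"][:,:,::-1]); w=cloud(d)
e=optics.get_image("side"); w2=cloud(e)
for n,W in (("scene",w),("side",w2)):
  for x,y in ((.487,.347),(.557,.223),(.480,.100)):
    k=(np.hypot(W[...,0]-x,W[...,1]-y)<.045)&(W[...,2]>.054)&(W[...,2]<.068)
    P=(W[k][:,:2]*1000).astype(np.float32); print(n,len(P),np.round(cv2.minEnclosingCircle(P),1) if 0 else cv2.minEnclosingCircle(P), (P.max(0)+P.min(0))/2)
```

```text
grip 0.11972187116963527 0.12135191931913916 29.268585741519928 10.4417
F [ 0.51108804 -0.12433356 -1.6208204 ]
13.55
scene 245 ((488.4645690917969, 348.2607727050781), 31.344724655151367) [487.89325 347.06732]
scene 289 ((557.859619140625, 223.1376495361328), 30.65168571472168) [557.7956  223.42253]
scene 290 ((479.88531494140625, 103.17000579833984), 31.44193458557129) [478.93823  102.409256]
side 229 ((488.41290283203125, 346.2340087890625), 31.943742752075195) [484.97284 345.65002]
side 246 ((557.548828125, 222.48007202148438), 31.6380615234375) [556.48596 222.54782]
side 314 ((479.7897644042969, 99.61308288574219), 31.13447380065918) [478.1902   99.42738]
```

View pics/scene2.png

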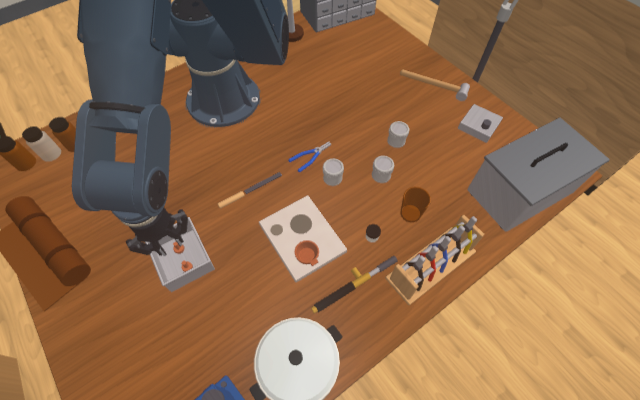

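The scene view shows both buttons in the pan at (178,248) and (186,266), the board clear apart from the crucible at (306,253), and the three tins still standing.

```bash
cat > t.py <<'E'
from b import *
def mean(n=8):
    a=[]
    for _ in range(n): r.sleep(.04); a.append(r.current_contact_force())
    return np.mean(a,0)
def grasp(x,y):
    r.move_to([x,y,.15],Q); r.set_gripper(1.0); f0=mean(); r.move_linear([x,y,.046],vel=.12)
    r.set_gripper(0,40); return f0
def heft(x,y):
    f0=grasp(x,y); r.move_linear([x,y,.15],vel=.12); r.sleep(.3); f=mean()
    print("opening",r.current_opening(),"weight N",np.round(f0-f,2),r.current_t(), flush=True)
    r.move_linear([x,y,.08],vel=.15); r.move_linear([x,y,.0465],vel=.06); print("down",np.round(r.current_contact_force()-f0,2))
    r.set_gripper(1.0); r.move_linear([x,y,.15],vel=.2); print(r.current_t())
E
python3 - <<'E'
from t import *
heft(.487,.347)
d=optics.get_image("side"); cv2.imwrite("pics/side3.png",d["pixels"][:,:,::-1])
E
```

```text
opening 0.6937826949340669 weight N [-0.   -0.25  1.89] 20.1333
down [-3.33 -2.21  5.79]
22.5083
```

View pics/side3.png

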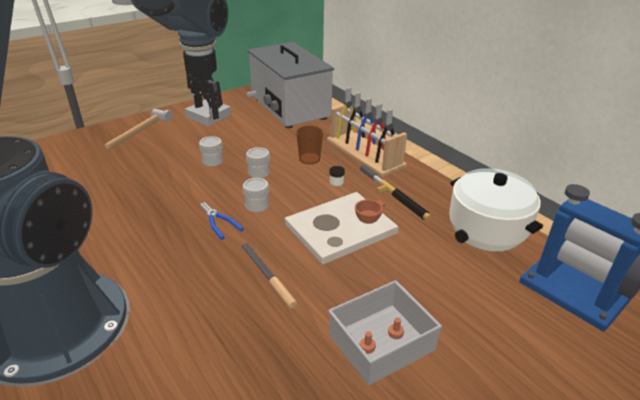

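The left tin weighs about 0.19 kg and is standing back in place at (210,150) in the side view. Now the middle and right tins.

```bash
sed -i 's/.0465\]/.047]/' t.py
python3 - <<'E'
from t import *
heft(.557,.223); heft(.4795,.101)
W=cloud(optics.get_image("side"))
for x,y in ((.487,.347),(.557,.223),(.480,.100)):
    k=(np.hypot(W[...,0]-x,W[...,1]-y)<.05)&(W[...,2]>.054)&(W[...,2]<.068)
    P=(W[k][:,:2]*1000).astype(np.float32); print(len(P),cv2.minEnclosingCircle(P))
E
```

```text
opening 0.6880267062474164 weight N [-0.15  0.05  4.42] 26.7667
down [-5.23 -1.37  6.36]
29.1333
opening 0.6937378152099201 weight N [ 0.11 -0.21  1.88] 33.3417
down [-4.65 -0.57  8.45]
35.7083
220 ((486.1125183105469, 344.8483581542969), 32.01023483276367)
129 ((551.663818359375, 223.08663940429688), 28.94802474975586)
317 ((478.9420471191406, 97.87472534179688), 31.010263442993164)
```

The middle tin is the heavy one, at 4.4 N (about 0.45 kg). Next I lift it and hold it over the board.

Run:
```python
from t import *
grasp(.557,.223); r.move_linear([.557,.223,.25],vel=.15)
r.move_linear([.587,-.085,.25],vel=.15); r.sleep(.8)
print(r.current_tool_pos(),r.current_opening(),r.current_finger_force(),abs(r.current_qvel()).max(),r.current_t())
a=optics.get_image("scene")["pixels"]; b=optics.get_image("side")["pixels"]
cv2.imwrite("pics/end.png",cv2.resize(np.vstack([a,b])[:,:,::-1],(480,600),interpolation=cv2.INTER_AREA))
```

```text
[ 0.5870014  -0.08500872  0.24998793] 0.6890324458795312 43.92740786075592 0.001587149936200726 42.85
```

View pics/end.png

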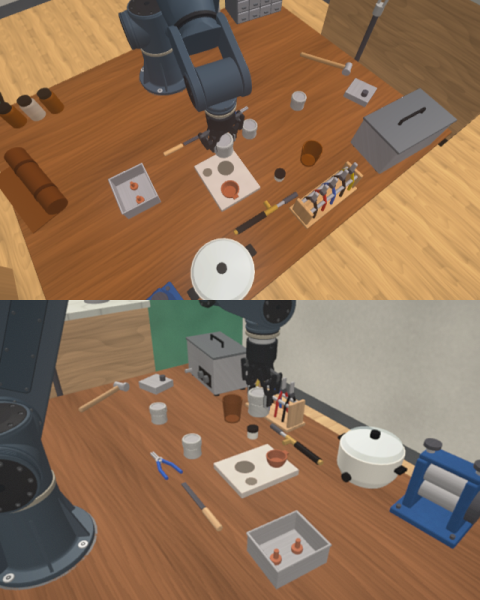

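The stacked view shows the tin held upright over the board: scene half (224,146), side half (257,402). The other two tins are standing at (158,413) and (192,446), both buttons are in the pan, and the crucible hasn't moved.

```bash
python3 -c "
from cell import r
print(r.hand_in(), r.current_t())"
```

```text
the job is handed in; nothing more can be done
the job is handed in; nothing more can be done
```

The job is handed in: both copper buttons are in the scrap pan, all three tins were hefted left to right (about 0.19, 0.45 and 0.19 kg), and the heaviest, the middle one, is held still and upright with its base about 20 cm above the bench over the cleared board.

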